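Clear the tote lid and hold it open for the next hand

TASK

A parts pail has been left standing on the closed lid of the blue tote: lift it off by its handle, set it down upright wholly on the green mat without dropping it, and let go. Then raise the tote's lid by its yellow pull bar and hold it still with the gripper, open at 60 degrees from closed, so that a colleague can reach in; the lid falls shut if released, so finish while still holding it there, with nothing else propping it. Leave the tray, the jar and the screwdriver where they are.

Things in the scene. Friction and masses are not known exactly. Their poses are not given: they have to be found in the camera images.
- pail_mid (a point): Red pail, 90 mm across the rim, 72 at the foot, rim 65 mm above the foot, 0.2 to 0.4 kg, at first on the closed lid. Point: on its axis, 60 mm above the foot; z up the pail. Its rigid handle is a black bar, 12 x 12 mm in section, 70 mm long along the pail's y, centred 55 mm above this point, held by thin uprights at both ends: grip it from above, fingers closing along the pail's x.
- mat_top (a point): Green mat, 180 x 180 mm, 4 mm thick, fixed on the bench; the point is the centre of its upper face, x and y along its sides, z up.
- tote_hinge (a point): Blue tote, fixed, 170 mm deep (its x), 240 mm wide (its y). Point: middle of the lid's hinge line, on the tote's far rim, 100.5 mm above the bench. The hinge line is the y axis; -x points to the tote's front, where the pull bar is. The closed lid's upper face is 108.5 mm above the bench; the lid ends 175 mm from the hinge line.
- lid_bar (a point): Middle of the lid's yellow round pull bar: 10 mm thick, 104 mm long along the lid's y, 240 mm from the hinge line and 4 mm above it when closed, with an arm to the lid at each end. Between bar and lid edge is an open gap of 60 mm, free down to the bench. x points from bar to hinge, z out of the lid's upper face; the frame turns with the lid. The bar can turn between the fingers as the lid rises.
- lid (a joint): Opening angle of the tote's lid in rad: 0 closed (level), growing as the front edge rises, stop at 1.4. 60 degrees is 1.047. No catch and no spring; the lid (0.3 to 0.5 kg) falls shut from any angle when released.
- tray: Bystander: black tray with two white modules, 170 x 130 x 28 mm; origin at the centre of its underside.
- jar: Bystander: amber jar with a white cap, 60 mm across, 85 mm high; origin at the centre of its underside.
- driver: Bystander: screwdriver with an orange handle, 190 mm long, lying along its x; origin under its middle.
Not all that is in view belongs to the job. What is meant by the part that bears pail_mid is not turquoise, and is the larger of those in its own colour.

How it is judged:
By the outcome, as a careful person would: the job done as asked, in the order asked, and still so for the second after the job is handed in, while the arm keeps its last pose, push and grip.
It also fails if it takes over 64 s, if anything falls off the work surface, if the arm or the gripper's body presses on something with over 40 N, if the wrist force passes 120 N, or if a joint passes its speed limit or range.

ROBOT

A 7-joint arm with a two-finger parallel gripper is mounted at the origin on the work surface. World frame = base frame: x ahead of the robot, y to its left, z up, the work surface at z = 0. Lengths are in m, angles in rad, forces in N, time in s.
With the tool pointing down it reaches from about 0.35 to 0.9 m from the base axis. Payload 8.1 kg.
Tool frame: the origin (TCP) lies at the very end of the fingers, on their centre line; the grasp point (between the pads) lies 19 mm behind it; x points along the fingers, y is the direction in which the jaws open and shut, and the axes are right-handed (so a half turn about x gives the same grasp; the last joint's range is limited). The gripper opens to 85 mm and grips with 20 to 120 N. Pads are 22 mm wide; open, the fingers measure 114 mm over their backs; the gripper's body (76 mm by 85 mm) begins 54 mm behind the grasp point. The pads swing forward as they close: fully open they stand 13 mm farther back than shut.
Start: joints at [-1.261, 0.434, 0.025, 1.573, -0.012, 1.134, -0.075], TCP at [0.251, 0.573, 0.231] pointing down, gripper open.
Joint ranges: [-2.62, 2.62], [-0.44, 2.09], [-1.27, 1.32], [0.08, 2.57], [-1.32, 4.46], [0.12, 2], [-2.74, 2.74]. Speed limits (rad/s): [2.22, 2.22, 3.01, 3.01, 3.14, 3.14, 3.14].

INTERFACE

Orientations are given as a unit quaternion [x, y, z, w].
In Python, from station import ctrl, eyes, hand_in gives the robot as it stands. The module is installed in compiled form; this text tells all that it offers.
- The arm moves only by the shell command python3 -m jog 'ROWS'. ROWS is JSON, a list of rows, each an object with "angular": the turn, a rotation vector about the tool's x, y, z in rad, a list of three; "translation": the shift along the tool's x, y, z in m, a list of three; "fingers": the closure, from -1 (fully open) to 1 (shut). A call has 1 to 5 rows; each row shifts and turns the commanded pose from where the row before left it, along the tool's axes as they then stand; what a row does not reach is not made up. A row lasts 1/12 s, in which the tool goes at most 41.7 mm and 7.16 degrees, less where a joint would pass 70% of its speed; a pose out of reach is approached as far as the arm can. A call is refused whole if a number of a shift passes 0.0417 or a number of a turn 0.125, either way. A call with a gripper value outside its range is refused whole. The fingers move at their own pace and stop on an object; the grip force is fixed at half the most. Time passes only in rows, so rows that do not move let the fingers close. It gives the time, the measured TCP pose, the force and the opening at its end, in the units of the state.
- ctrl.observe(): the state, without advancing time (a new reading comes with each control period).
- eyes.grab_frame(name): name is "scene" or "top" or "wrist"; returns (picture, depth): 420x560x3 uint8, red, green, blue; 420x560 float32, m along the optical axis (not along the pixel's ray), 0 where there is no reading.
- eyes.camera_params(name): a dict with "intrinsics" (3x3 intrinsics, pixels), "T" (4x4, takes a point from camera to world coordinates); the wrist camera has in their place "hand_eye" (4x4, takes a point from camera to tool coordinates, whose origin is the TCP and whose axes are the tool frame's). Camera axes: x right, y up, looking along -z (the intrinsics and any distortion apply to the point x, -y, -z); pixel columns grow to the right and rows downward; lengths in m; the calibration is good to about 2 mm. A picture is of the moment at which its call begins: read the wrist's pose just before it. camera_params takes no time and is no camera call.
- hand_in(): hands the job in, once; it reports no verdict.
Trained networks look in the newest picture that a camera, given by its name, has taken for a name from the list of things; names that differ only in an ending like _2 or _b are one class to them, and where a whole thing is asked for, a point or a joint stands for the part that bears it (a point fixed in the world has none). Each returns a list of dicts, best first, with "p" (0 to 1); they miss things now and then, are a little off and sometimes report something else, mostly with a low value. They report only what shows in the picture. A call takes as long as a camera call. They do not tell look-alikes from the thing itself.
- eyes.outline_of(camera, query): "mask" (420x560 bool, what is visible of it) and "extent" ([left, top, right, bottom] in pixels, round what is visible of it).
The state is a dict: "time_s": time; "qpos": joint angles; "joint_velocities": joint speeds; "joint_efforts": joint torques, N m; "tcp_pos": TCP position; "ee_rot": TCP orientation; "ft_force": force on the tool from outside, world axes, zero at the start; "moment": the same for the moment, N m; "finger_gap": finger opening in m.
Only numpy, scipy, OpenCV 4.12 (cv2) and the standard library are available. Lean on these libraries where they do the work, as an engineer would, in place of code of your own. Each camera call takes 0.05 s, during which the arm holds its last target.

## Working session

There is one attempt and no reset: what is moved stays moved. The work goes in short steps, Python scripts to look and compute and a shell command to move; the robot and the scene stay as the last step left them, time stands still between calls to the robot, and variables do not carry over. Pictures are saved under pics/ and viewed, and the job is handed in when it is done.

```bash
mkdir -p pics
cat > h.py <<'E'
import numpy as np, cv2
from station import ctrl, eyes
from scipy.spatial.transform import Rotation as R
def snap(cam,fn):
    im,d=eyes.grab_frame(cam); cv2.imwrite('pics/'+fn,im[:,:,::-1]); np.savez('/tmp/'+cam,im=im,d=d); return im,d
def T_of(cam,st=None):
    p=eyes.camera_params(cam)
    if cam!='wrist': return p['intrinsics'],np.array(p['T'])
    st=st or ctrl.observe(); T=np.eye(4); T[:3,:3]=R.from_quat(st['ee_rot']).as_matrix(); T[:3,3]=st['tcp_pos']
    return p['intrinsics'],T@np.array(p['hand_eye'])
def cloud(cam,d,st=None):
    K,T=T_of(cam,st); K=np.array(K); v,u=np.mgrid[:d.shape[0],:d.shape[1]]
    P=np.stack([(u-K[0,2])/K[0,0]*d,-(v-K[1,2])/K[1,1]*d,-d],-1)
    W=P@T[:3,:3].T+T[:3,3]; W[d<=0]=np.nan; return W
E
python3 - <<'E'
from h import *
for c in ['scene','top']:
    im,d=snap(c,c+'0.png')
    p=eyes.camera_params(c); print({k:v for k,v in p.items() if k!='T'})
    W=cloud(c,d)
    for q in ['pail_mid','lid','lid_bar','tray','jar','driver','mat_top','tote_hinge']:
        try: r=eyes.outline_of(c,q)
        except Exception as e: print(q,e); continue
        for o in r:
            P=W[o['mask']]; P=P[~np.isnan(P[:,0])]
            print(c,q,round(o['p'],2),o['extent'],np.round(np.median(P,0),3) if len(P) else None, np.median(im[o['mask']],0))
print(ctrl.observe())
E
```

```text
{'intrinsics': array([[451.85008189,   0.        , 280.77734488],
       [  0.        , 451.85008189, 202.03621324],
       [  0.        ,   0.        ,   1.        ]])}
scene pail_mid 0.84 [329.8, 183.0, 349.0, 218.8] [0.454 0.054 0.031] [17. 67. 65.]
scene pail_mid 0.83 [233.0, 153.1, 268.9, 212.4] [ 0.656 -0.087  0.155] [68. 17. 16.]
scene pail_mid 0.67 [225.9, 273.4, 255.7, 317.8] [0.849 0.012 0.034] [74. 27. 28.]
scene lid 0.78 [193.2, 171.3, 319.6, 252.6] [ 0.688 -0.038  0.107] [ 25.  50. 129.]
scene lid_bar 0.94 [191.7, 168.9, 323.5, 255.7] [ 0.688 -0.039  0.107] [ 25.  50. 129.]
scene tray 0.92 [180.2, 147.8, 248.5, 198.4] [ 0.489 -0.342  0.017] [30. 35. 38.]
scene jar 0.63 [383.5, 260.3, 413.6, 305.6] [0.663 0.286 0.059] [85. 57. 30.]
scene driver 0.61 [151.6, 201.4, 179.3, 227.3] [ 0.711 -0.326  0.02 ] [169.5  80.   10. ]
scene mat_top 0.91 [407.2, 213.4, 499.0, 291.5] [0.461 0.362 0.003] [52. 95. 72.]
scene tote_hinge 0.86 [192.7, 174.0, 322.3, 286.1] [ 0.716 -0.031  0.105] [ 23.  46. 109.]
{'intrinsics': array([[421.99009994,   0.        , 275.74591433],
       [  0.     
[... 1098 characters left out ...]
qpos': array([-1.26059901,  0.43450193,  0.02499668,  1.57316091, -0.01161085,
        1.13402409, -0.07509774]), 'joint_velocities': array([ 6.43575938e-05,  3.29495667e-04, -4.26194820e-04, -1.37465601e-03,
        1.86555477e-05,  7.93018307e-04, -6.36408416e-04]), 'joint_efforts': array([ 3.19910778e-04, -6.70270801e+01,  1.02402840e+00, -3.16553736e+01,
        1.53506192e-02,  2.40860689e-03,  1.42625990e-05]), 'tcp_pos': array([0.25076167, 0.57251632, 0.23133675]), 'ee_rot': array([ 0.14495866,  0.69209001, -0.14492307,  0.69209516]), 'ft_force': array([ 0.1053121 ,  0.05456107, -0.57134543]), 'moment': array([-0.02991029, -0.00404554,  0.01724287]), 'finger_gap': 0.08520349824946441}
```

View pics/scene0.png

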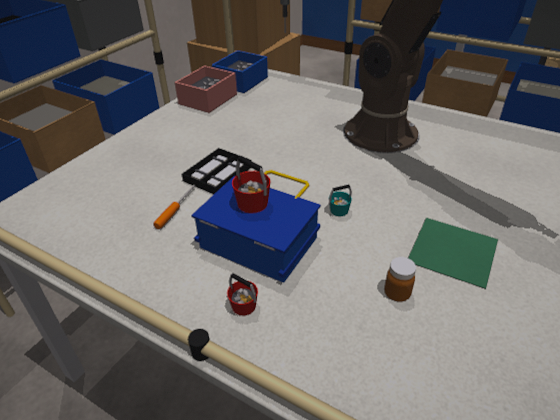

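View pics/top0.png

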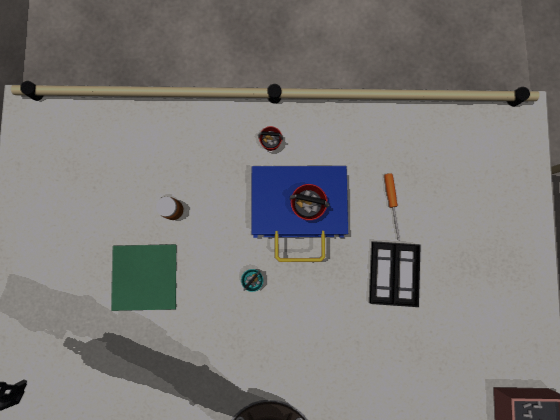

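Run:
```python
from h import *
for c in ['top','scene']:
    z=np.load('/tmp/'+c+'.npz'); im=z['im'].astype(float);W=cloud(c,z['d'])
    def fit(m,n):
        P=W[m]; P=P[~np.isnan(P[:,0])]
        r=cv2.minAreaRect((P[:,:2]*1000).astype(np.float32)); print(c,n,len(P),r,np.round(np.median(P[:,2]),4))
    X,Y,Z=W[...,0],W[...,1],W[...,2]
    box=(X>.5)&(X<.85)&(Y>-.25)&(Y<.15)
    Rr,G,B=im[...,0],im[...,1],im[...,2]
    fit(box&(B>1.6*Rr)&(abs(Z-.107)<.01),'lid')
    fit((Rr>1.5*B)&(G>1.2*B)&(X>.42)&(X<.8)&(Y>-.2)&(Y<.2)&(Z>.08)&(Z<.13),'bar')
    fit((G>1.2*Rr)&(G>1.15*B)&(abs(Z)<.012)&(X>.3)&(X<.6)&(Y>.2)&(Y<.5),'mat')
    fit(box&(Z>.2),'handle')
    fit(box&(Rr>1.8*G)&(Rr>1.8*B)&(Z>.12),'pail red')
    fit(box&(Rr>1.5*G)&(Rr>1.5*B)&(Z>.165)&(Z<.2),'pail rim')
```

```text
top lid 5402 ((662.3130493164062, -71.70037078857422), (179.1759490966797, 247.8572540283203), 0.9405454993247986) 0.1084
top bar 367 ((533.5410766601562, -65.30004119873047), (139.14288330078125, 261.5079040527344), 58.50864028930664) 0.1086
top mat 4095 ((452.15350341796875, 356.8038330078125), (179.10397338867188, 179.50497436523438), 1.8272968530654907) 0.0036
top handle 191 ((648.9778442382812, -90.15408325195312), (90.04553985595703, 12.207590103149414), 77.75) 0.2284
top pail red 385 ((649.1566162109375, -90.43240356445312), (86.49854278564453, 85.69824981689453), 0.7961957454681396) 0.1597
top pail rim 157 ((649.1566162109375, -90.43240356445312), (86.49854278564453, 85.69824981689453), 0.7961957454681396) 0.1727
scene lid 4338 ((664.0117797851562, -71.00234985351562), (183.65853881835938, 253.3253631591797), 0.9245826601982117) 0.107
scene bar 240 ((595.026123046875, -70.8106460571289), (184.16041564941406, 129.26904296875), 1.5254976749420166) 0.1073
scene mat 3842 ((451.39495849609375, 357.23193359375), (186.63475036621094, 178.47996520996094), 1.960729956626892) 0.0027
scene handle 218 ((650.9179077148438, -89.1466293334961), (87.91558837890625, 15.302796363830566), 76.21138000488281) 0.2244
scene pail red 870 ((650.7930908203125, -89.78150177001953), (88.97415161132812, 88.59532165527344), 8.514330863952637) 0.1552
scene pail rim 223 ((651.5584716796875, -90.84671020507812), (89.95309448242188, 87.29093170166016), 89.82315063476562) 0.17
```

The target is the large red pail on the lid, at top-image pixel (309,202). The red pail at (271,138) is smaller and the one at (252,280) is turquoise, so both are decoys. The mat is at (145,277), and the yellow bar is at about (300,260). Next I'll fit the bar precisely and work out the deltas.

```bash
cat >> h.py <<'E'
def delta(tgt,ydir=None):
    s=ctrl.observe(); M=R.from_quat(s['ee_rot']).as_matrix()
    d=M.T@(np.array(tgt)-s['tcp_pos'])
    print('t',round(s['time_s'],2),'tcp',np.round(s['tcp_pos'],4),'F',np.round(s['ft_force'],1),'gap',round(s['finger_gap'],4)); print('tool trans',np.round(d,4))
    if ydir is not None:
        y=np.array([ydir[0],ydir[1],0.]);y/=np.linalg.norm(y)
        for sg in (1,-1):
            Mt=np.column_stack([[0,0,-1],sg*y,np.cross([0,0,-1],sg*y)])
            print('rotvec',sg,np.round(R.from_matrix(M.T@Mt).as_rotvec(),4))
    print('axes\n',np.round(M,3)); print('q',np.round(s['qpos'],3))
E
python3 - <<'E'
from h import *
for c in ['top','scene']:
    z=np.load('/tmp/'+c+'.npz'); im=z['im'].astype(float);W=cloud(c,z['d'])
    X,Y,Z=W[...,0],W[...,1],W[...,2];Rr,G,B=im[...,0],im[...,1],im[...,2]
    m=(Rr>1.8*B)&(G>1.4*B)&(X>.45)&(X<.6)&(Y>-.2)&(Y<.1)&(Z>.08)&(Z<.13)
    P=W[m]; print(c,len(P),P[:,:2].min(0),P[:,:2].max(0))
    b=P[P[:,0]<P[:,0].min()+.02]; 
    print('bar',np.round(np.median(b,0),4),b[:,1].min(),b[:,1].max(),np.polyfit(b[:,1],b[:,0],1), b[:,2].max())
    vu=np.argwhere(m); print(vu.min(0),vu.max(0))
delta([.650,-.090,.30],(np.cos(np.radians(-13)),np.sin(np.radians(-13))))
E
```

```text
top 342 [ 0.45533062 -0.13597623] [0.58132087 0.04388951]
bar [0.4605 0.0438 0.0828] 0.04369548357255015 0.04388951168691259 [53.08664895 -1.86431618] 0.08297929733582055
[231 254] [279 324]
scene 183 [ 0.50346086 -0.13724779] [ 0.57577239 -0.0073071 ]
bar [ 0.5111 -0.0697  0.1069] -0.13724778866761428 -0.00896298042283361 [-0.00298909  0.51130003] 0.11031076023525688
[170 264] [197 308]
t 0.9 tcp [0.2508 0.5725 0.2313] F [ 0.1  0.1 -0.6] gap 0.0852
tool trans [-0.0687 -0.4466  0.6315]
rotvec 1 [ 1.3848 -0.     -0.    ]
rotvec -1 [-1.7568  0.     -0.    ]
axes
 [[ 0.     0.401  0.916]
 [ 0.     0.916 -0.401]
 [-1.     0.    -0.   ]]
q [-1.261  0.435  0.025  1.573 -0.012  1.134 -0.075]
```

```bash
python3 -m jog '[{"angular":[0,0,0],"translation":[-0.01,-0.01,0.015],"fingers":-1},{"angular":[0,0,0],"translation":[-0.01,-0.022,0.031],"fingers":-1},{"angular":[0,0,0],"translation":[-0.01,-0.022,0.031],"fingers":-1},{"angular":[0,0,0],"translation":[-0.01,-0.022,0.031],"fingers":-1},{"angular":[0,0,0],"translation":[-0.01,-0.022,0.031],"fingers":-1}]'
python3 -m jog '[{"angular":[0,0,0],"translation":[-0.004,-0.022,0.031],"fingers":-1},{"angular":[0,0,0],"translation":[-0.004,-0.022,0.031],"fingers":-1},{"angular":[0,0,0],"translation":[-0.004,-0.022,0.031],"fingers":-1},{"angular":[0,0,0],"translation":[-0.004,-0.022,0.031],"fingers":-1},{"angular":[0,0,0],"translation":[-0.002,-0.022,0.031],"fingers":-1}]'
python3 -m jog '[{"angular":[0,0,0],"translation":[0,-0.022,0.031],"fingers":-1},{"angular":[0,0,0],"translation":[0,-0.022,0.031],"fingers":-1},{"angular":[0,0,0],"translation":[0,-0.022,0.031],"fingers":-1},{"angular":[0,0,0],"translation":[0,-0.022,0.031],"fingers":-1},{"angular":[0,0,0],"translation":[0,-0.022,0.031],"fingers":-1}]'
python3 -c "
from h import *
delta([.650,-.090,.30],(np.cos(np.radians(-13)),np.sin(np.radians(-13))))"
```

```text
time_s: 1.32
tcp_pos: [0.3397, 0.4248, 0.2821]
ee_rot: [0.145, 0.692, -0.145, 0.692]
ft_force: [1.0, 0.3, 0.7]
finger_gap: 0.0852
time_s: 1.73
tcp_pos: [0.4375, 0.2617, 0.3004]
ee_rot: [0.146, 0.692, -0.145, 0.692]
ft_force: [0.1, 1.1, -0.4]
finger_gap: 0.0855
time_s: 2.15
tcp_pos: [0.5349, 0.0987, 0.3]
ee_rot: [0.145, 0.692, -0.145, 0.692]
ft_force: [0.4, 1.2, 0.1]
finger_gap: 0.0853
t 2.15 tcp [0.5349 0.0987 0.3   ] F [0.4 1.2 0.1] gap 0.0853
tool trans [-0.     -0.1266  0.1811]
rotvec 1 [ 1.3845e+00 -1.0000e-04 -1.0000e-03]
rotvec -1 [-1.7571e+00  1.0000e-03 -1.0000e-04]
axes
 [[ 0.001  0.402  0.916]
 [ 0.     0.916 -0.402]
 [-1.     0.001  0.001]]
q [-0.516  0.249  0.3    1.687 -0.078  1.217  0.96 ]
```

```bash
python3 -m jog '[{"angular":[0,0,0],"translation":[0,-0.022,0.031],"fingers":-1},{"angular":[0,0,0],"translation":[0,-0.022,0.031],"fingers":-1},{"angular":[0,0,0],"translation":[0,-0.022,0.031],"fingers":-1},{"angular":[0,0,0],"translation":[0,-0.022,0.031],"fingers":-1},{"angular":[0,0,0],"translation":[0,-0.022,0.031],"fingers":-1}]'
python3 -m jog '[{"angular":[0.115,0,0],"translation":[0,-0.016,0.024],"fingers":-1},{"angular":[0.115,0,0],"translation":[0,0,0],"fingers":-1},{"angular":[0.115,0,0],"translation":[0,0,0],"fingers":-1},{"angular":[0.115,0,0],"translation":[0,0,0],"fingers":-1},{"angular":[0.115,0,0],"translation":[0,0,0],"fingers":-1}]'
python3 -m jog '[{"angular":[0.115,0,0],"translation":[0,0,0],"fingers":-1},{"angular":[0.115,0,0],"translation":[0,0,0],"fingers":-1},{"angular":[0.115,0,0],"translation":[0,0,0],"fingers":-1},{"angular":[0.115,0,0],"translation":[0,0,0],"fingers":-1},{"angular":[0.115,0,0],"translation":[0,0,0],"fingers":-1}]'
python3 -m jog '[{"angular":[0.115,0,0],"translation":[0,0,0],"fingers":-1},{"angular":[0.115,0,0],"translation":[0,0,0],"fingers":-1},{"angular":[0,0,0],"translation":[0,0,0],"fingers":-1}]'
python3 - <<'E'
from h import *
s=ctrl.observe(); im,d=snap('wrist','w1.png'); W=cloud('wrist',d,s)
m=(W[...,2]>.205)&(W[...,2]<.245)
P=W[m]; print(len(P), cv2.minAreaRect((P[:,:2]*1000).astype(np.float32)),np.median(P,0))
b=W[(W[...,0]<.53)&(W[...,2]>.09)&(W[...,2]<.13)&(abs(W[...,1]+.07)<.08)]; print('bar',len(b),np.median(b,0) if len(b) else '')
delta([.650,-.090,.30],(np.cos(np.radians(-13)),np.sin(np.radians(-13))))
E
```

```text
time_s: 2.57
tcp_pos: [0.6327, -0.0642, 0.2998]
ee_rot: [0.145, 0.692, -0.145, 0.692]
ft_force: [-0.2, 0.7, -0.2]
finger_gap: 0.0856
time_s: 2.98
tcp_pos: [0.6475, -0.0871, 0.2995]
ee_rot: [0.337, 0.622, -0.337, 0.621]
ft_force: [0.1, 0.9, 0.3]
finger_gap: 0.0851
time_s: 3.4
tcp_pos: [0.6475, -0.0867, 0.2997]
ee_rot: [0.5, 0.5, -0.499, 0.5]
ft_force: [0.3, 0.2, 0.6]
finger_gap: 0.0856
time_s: 3.65
tcp_pos: [0.6476, -0.0865, 0.2996]
ee_rot: [0.554, 0.44, -0.554, 0.44]
ft_force: [-0.8, -0.5, 0.6]
finger_gap: 0.0855
1500 ((650.0146484375, -87.22373962402344), (81.36811065673828, 12.016051292419434), 78.0517578125) [ 0.65059157 -0.08384832  0.22843284]
bar 1149 [ 0.51134944 -0.06665185  0.1078484 ]
t 3.7 tcp [ 0.6476 -0.0865  0.2995] F [ 0.1  0.3 -0.3] gap 0.0854
tool trans [-0.0005  0.0031  0.0029]
rotvec 1 [ 0.0064  0.0001 -0.    ]
rotvec -1 [-3.1352e+00  1.0000e-04  2.0000e-04]
axes
 [[ 0.     0.976 -0.219]
 [-0.    -0.219 -0.976]
 [-1.     0.     0.   ]]
q [-0.386  0.496  0.705  1.433 -0.323  1.329  0.116]
```

View pics/w1.png

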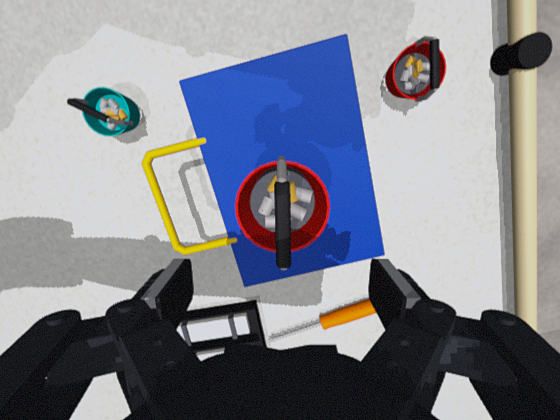

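The wrist view shows the handle at (283,215), midway between the fingers. The fit puts it at (0.650,-0.089), so I'm descending and gripping.

```bash
python3 -m jog '[{"angular":[0.006,0,0],"translation":[0.01,0.003,0.002],"fingers":-1},{"angular":[0,0,0],"translation":[0.03,0,0],"fingers":-1},{"angular":[0,0,0],"translation":[0.03,0,0],"fingers":-1},{"angular":[0,0,0],"translation":[0.02,0,0],"fingers":-1},{"angular":[0,0,0],"translation":[0.005,0,0],"fingers":-1}]'
python3 -m jog '[{"angular":[0,0,0],"translation":[0,0,0],"fingers":0.6},{"angular":[0,0,0],"translation":[0,0,0],"fingers":1},{"angular":[0,0,0],"translation":[0,0,0],"fingers":1},{"angular":[0,0,0],"translation":[0,0,0],"fingers":1},{"angular":[0,0,0],"translation":[0,0,0],"fingers":1}]'
python3 -m jog '[{"angular":[0,0,0],"translation":[0,0,0],"fingers":1},{"angular":[0,0,0],"translation":[0,0,0],"fingers":1},{"angular":[0,0,0],"translation":[0,0,0],"fingers":1},{"angular":[0,0,0],"translation":[0,0,0],"fingers":1},{"angular":[0,0,0],"translation":[0,0,0],"fingers":1}]'
python3 -c "
from h import *
delta([.650,-.089,.2045])"
```

```text
time_s: 4.12
tcp_pos: [0.6481, -0.0884, 0.2]
ee_rot: [-0.552, -0.442, 0.554, -0.439]
ft_force: [-0.4, 0.4, -0.7]
finger_gap: 0.0854
time_s: 4.53
tcp_pos: [0.651, -0.089, 0.2056]
ee_rot: [0.554, 0.44, -0.553, 0.44]
ft_force: [0.6, -0.2, 0.6]
finger_gap: 0.0254
time_s: 4.95
tcp_pos: [0.6504, -0.0886, 0.2051]
ee_rot: [0.554, 0.44, -0.553, 0.44]
ft_force: [-3.0, 1.5, 6.6]
finger_gap: 0.0109
t 4.95 tcp [ 0.6504 -0.0886  0.2051] F [-3.   1.5  6.6] gap 0.0109
tool trans [ 0.0006 -0.0003  0.0005]
axes
 [[ 0.001  0.974 -0.226]
 [ 0.    -0.226 -0.974]
 [-1.     0.001 -0.001]]
q [-0.365  0.567  0.669  1.562 -0.375  1.144  0.157]
```

```bash
python3 -m jog '[{"angular":[0,0,0],"translation":[0,0,0],"fingers":1},{"angular":[0,0,0],"translation":[-0.01,0,0],"fingers":1},{"angular":[0,0,0],"translation":[-0.02,0,0],"fingers":1},{"angular":[0,0,0],"translation":[-0.02,0,0],"fingers":1},{"angular":[0,0,0],"translation":[-0.02,0,0],"fingers":1}]'
python3 - <<'E'
from h import *
snap('scene','s2.png')
# target: mat centre, keep z
delta([.450,.357,.276],(1,0.03))
E
```

```text
time_s: 5.37
tcp_pos: [0.6499, -0.0887, 0.2751]
ee_rot: [-0.553, -0.44, 0.554, -0.44]
ft_force: [0.2, -0.3, -3.6]
finger_gap: 0.0112
t 5.42 tcp [ 0.6516 -0.0895  0.2796] F [ 1.8 -0.5  0.4] gap 0.0109
tool trans [ 0.0023 -0.2974 -0.3892]
rotvec 1 [-2.583e-01  2.000e-04 -4.700e-03]
rotvec -1 [ 2.8833e+00 -6.8000e-03 -2.0000e-04]
axes
 [[ 0.005  0.974 -0.226]
 [-0.001 -0.226 -0.974]
 [-1.     0.005 -0.   ]]
q [-0.378  0.513  0.699  1.458 -0.336  1.287  0.122]
```

View pics/s2.png

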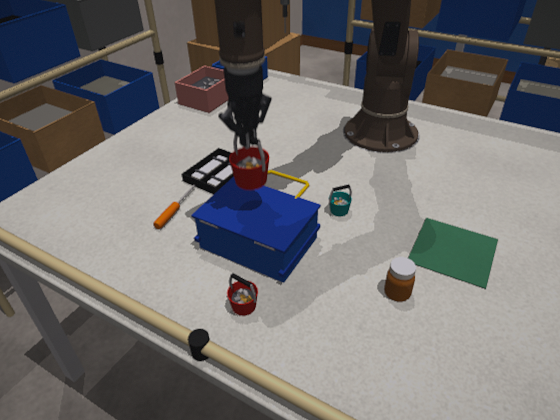

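The pail is in the gripper, hanging at (250,168) clear of the lid. Carrying it to the mat.

```bash
python3 -m jog '[{"angular":[0,0,0],"translation":[0,-0.005,-0.006],"fingers":1},{"angular":[0,0,0],"translation":[0,-0.010,-0.013],"fingers":1},{"angular":[0,0,0],"translation":[0,-0.014,-0.018],"fingers":1},{"angular":[0,0,0],"translation":[0,-0.016,-0.021],"fingers":1},{"angular":[0,0,0],"translation":[0,-0.016,-0.021],"fingers":1}]'
python3 -m jog '[{"angular":[0,0,0],"translation":[0,-0.016,-0.021],"fingers":1},{"angular":[0,0,0],"translation":[0,-0.016,-0.021],"fingers":1},{"angular":[0,0,0],"translation":[0,-0.016,-0.021],"fingers":1},{"angular":[0,0,0],"translation":[0,-0.016,-0.021],"fingers":1},{"angular":[0,0,0],"translation":[0,-0.016,-0.021],"fingers":1}]'
python3 -m jog '[{"angular":[0,0,0],"translation":[0,-0.016,-0.021],"fingers":1},{"angular":[0,0,0],"translation":[0,-0.016,-0.021],"fingers":1},{"angular":[0,0,0],"translation":[0,-0.016,-0.021],"fingers":1},{"angular":[0,0,0],"translation":[0,-0.016,-0.021],"fingers":1},{"angular":[0,0,0],"translation":[0,-0.016,-0.021],"fingers":1}]'
python3 -m jog '[{"angular":[0,0,0],"translation":[0,-0.016,-0.021],"fingers":1},{"angular":[0,0,0],"translation":[0,-0.016,-0.021],"fingers":1},{"angular":[0,0,0],"translation":[0,-0.014,-0.018],"fingers":1},{"angular":[0,0,0],"translation":[0,-0.010,-0.012],"fingers":1},{"angular":[0,0,0],"translation":[0,-0.005,-0.006],"fingers":1}]'
python3 -c "
from h import *
delta([.451,.357,.1],(1,-.22))"
```

```text
time_s: 5.83
tcp_pos: [0.6071, 0.0032, 0.2727]
ee_rot: [-0.553, -0.44, 0.554, -0.439]
ft_force: [0.1, 1.2, -3.9]
finger_gap: 0.0108
time_s: 6.25
tcp_pos: [0.5526, 0.124, 0.2729]
ee_rot: [-0.553, -0.44, 0.554, -0.44]
ft_force: [0.7, 0.5, -4.0]
finger_gap: 0.0108
time_s: 6.67
tcp_pos: [0.4983, 0.244, 0.273]
ee_rot: [-0.553, -0.44, 0.554, -0.44]
ft_force: [-0.2, 0.4, -4.2]
finger_gap: 0.0112
time_s: 7.08
tcp_pos: [0.4557, 0.3352, 0.2727]
ee_rot: [-0.552, -0.441, 0.554, -0.441]
ft_force: [0.7, 0.4, -4.1]
finger_gap: 0.0108
t 7.08 tcp [0.4557 0.3352 0.2727] F [ 0.7  0.4 -4.1] gap 0.0108
tool trans [ 0.1727 -0.009  -0.0205]
rotvec 1 [-0.0072  0.0013  0.0024]
rotvec -1 [ 3.1344e+00  3.7000e-03 -2.0000e-03]
axes
 [[-0.003  0.975 -0.222]
 [-0.001 -0.222 -0.975]
 [-1.    -0.002  0.001]]
q [-1.194  0.336  0.634  1.695 -0.214  1.182 -0.729]
```

```bash
python3 -m jog '[{"angular":[0,0,0],"translation":[0.01,-0.005,-0.011],"fingers":1},{"angular":[0,0,0],"translation":[0.02,-0.004,-0.009],"fingers":1},{"angular":[0,0,0],"translation":[0.025,0,0],"fingers":1},{"angular":[0,0,0],"translation":[0.025,0,0],"fingers":1},{"angular":[0,0,0],"translation":[0.025,0,0],"fingers":1}]'
python3 -m jog '[{"angular":[0,0,0],"translation":[0.02,0,0],"fingers":1},{"angular":[0,0,0],"translation":[0.015,0,0],"fingers":1},{"angular":[0,0,0],"translation":[0.01,0,0],"fingers":1},{"angular":[0,0,0],"translation":[0.006,0,0],"fingers":1},{"angular":[0,0,0],"translation":[0.003,0,0],"fingers":1}]'
python3 -m jog '[{"angular":[0,0,0],"translation":[0.002,0,0],"fingers":1},{"angular":[0,0,0],"translation":[0.002,0,0],"fingers":1},{"angular":[0,0,0],"translation":[0,0,0],"fingers":1},{"angular":[0,0,0],"translation":[0,0,0],"fingers":1}]'
python3 - <<'E'
from h import *
snap('scene','s3.png'); delta([.451,.357,.1005])
E
```

```text
time_s: 7.5
tcp_pos: [0.4542, 0.3532, 0.1672]
ee_rot: [-0.554, -0.439, 0.554, -0.44]
ft_force: [-0.8, 1.3, -4.1]
finger_gap: 0.0106
time_s: 7.92
tcp_pos: [0.4543, 0.3534, 0.1143]
ee_rot: [-0.553, -0.439, 0.554, -0.44]
ft_force: [0.4, -1.3, -2.1]
finger_gap: 0.0109
time_s: 8.25
tcp_pos: [0.4547, 0.3542, 0.1119]
ee_rot: [0.554, 0.44, -0.553, 0.44]
ft_force: [0.2, 0.4, -3.2]
finger_gap: 0.0108
t 8.3 tcp [0.4546 0.3543 0.1119] F [-0.7 -0.1 -3.9] gap 0.0106
tool trans [ 0.0114 -0.0042 -0.0018]
axes
 [[ 0.001  0.974 -0.226]
 [ 0.001 -0.226 -0.974]
 [-1.     0.001 -0.001]]
q [-1.136  0.523  0.545  1.864 -0.352  0.85  -0.643]
```

View pics/s3.png

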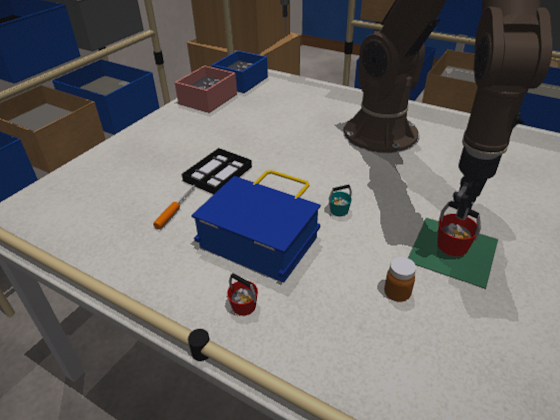

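The pail hangs over the mat centre, its foot at about (457,250), roughly 11 mm above it. Creeping down.

```bash
python3 -m jog '[{"angular":[0,0,0],"translation":[0.003,-0.002,-0.001],"fingers":1},{"angular":[0,0,0],"translation":[0.003,0,0],"fingers":1},{"angular":[0,0,0],"translation":[0.002,0,0],"fingers":1},{"angular":[0,0,0],"translation":[0.001,0,0],"fingers":1},{"angular":[0,0,0],"translation":[0,0,0],"fingers":1}]'
python3 -m jog '[{"angular":[0,0,0],"translation":[0.001,0,0],"fingers":1},{"angular":[0,0,0],"translation":[0.001,0,0],"fingers":1},{"angular":[0,0,0],"translation":[0,0,0],"fingers":1}]'
```

```text
time_s: 8.72
tcp_pos: [0.4524, 0.3552, 0.1019]
ee_rot: [-0.553, -0.44, 0.554, -0.44]
ft_force: [-0.0, -0.9, -3.1]
finger_gap: 0.0108
time_s: 8.97
tcp_pos: [0.4527, 0.3557, 0.1006]
ee_rot: [0.554, 0.44, -0.553, 0.44]
ft_force: [-1.2, 0.2, -0.1]
finger_gap: 0.0105
```

```bash
python3 -m jog '[{"angular":[0,0,0],"translation":[0.001,0,0],"fingers":1},{"angular":[0,0,0],"translation":[0,0,0],"fingers":1}]'
python3 -m jog '[{"angular":[0,0,0],"translation":[0,0,0],"fingers":0.7},{"angular":[0,0,0],"translation":[0,0,0],"fingers":0.5},{"angular":[0,0,0],"translation":[0,0,0],"fingers":0},{"angular":[0,0,0],"translation":[0,0,0],"fingers":-0.5},{"angular":[0,0,0],"translation":[0,0,0],"fingers":-1}]'
python3 -m jog '[{"angular":[0,0,0],"translation":[0,0,0],"fingers":-1},{"angular":[0,0,0],"translation":[0,0,0],"fingers":-1},{"angular":[0,0,0],"translation":[-0.005,0,0],"fingers":-1},{"angular":[0,0,0],"translation":[-0.02,0,0],"fingers":-1},{"angular":[0,0,0],"translation":[-0.03,0,0],"fingers":-1}]'
python3 -m jog '[{"angular":[0,0,0],"translation":[-0.04,0,0],"fingers":-1},{"angular":[0,0,0],"translation":[-0.04,0,0],"fingers":-1},{"angular":[0,0,0],"translation":[-0.03,0,0],"fingers":-1}]'
python3 - <<'E'
from h import *
s=ctrl.observe();im,d=snap('wrist','w4.png')
im,d=snap('top','t4.png'); W=cloud('top',d)
for o in eyes.outline_of('top','pail_mid'): 
    P=W[o['mask']];P=P[P[:,2]<.075]; print(o['p'],o['extent'],cv2.minAreaRect((P[:,:2]*1000).astype(np.float32)))
delta([.51,-.071,.25],(1,0.017))
E
```

```text
time_s: 9.13
tcp_pos: [0.4529, 0.3559, 0.1006]
ee_rot: [0.554, 0.44, -0.553, 0.44]
ft_force: [-4.6, -1.8, 11.5]
finger_gap: 0.0109
time_s: 9.55
tcp_pos: [0.4528, 0.3554, 0.0993]
ee_rot: [0.554, 0.44, -0.554, 0.44]
ft_force: [0.1, -0.5, -0.7]
finger_gap: 0.057
time_s: 9.97
tcp_pos: [0.4512, 0.3544, 0.1531]
ee_rot: [-0.552, -0.44, 0.555, -0.44]
ft_force: [0.4, 0.1, 0.3]
finger_gap: 0.0853
time_s: 10.22
tcp_pos: [0.4533, 0.3552, 0.2679]
ee_rot: [0.555, 0.44, -0.553, 0.44]
ft_force: [0.7, 0.8, 0.4]
finger_gap: 0.0854
0.9 [117.0, 264.6, 155.9, 297.0] ((452.4669189453125, 354.1781005859375), (87.18573760986328, 88.45510864257812), 31.047725677490234)
0.64 [242.2, 267.3, 263.9, 290.8] ((450.5037536621094, 52.609405517578125), (58.70909118652344, 57.146060943603516), 1.1880804300308228)
0.58 [260.5, 125.5, 285.1, 152.1] ((850.7677001953125, 12.977317810058594), (78.19982147216797, 64.22413635253906), 33.44075012207031)
t 10.37 tcp [0.4539 0.3561 0.2674] F [-0.7 -0.2 -0.1] gap 0.0855
tool trans [0.0158 0.1512 0.4034]
rotvec 1 [-0.2452 -0.0044 -0.0032]
rotvec -1 [ 2.8963 -0.0046  0.0065]
axes
 [[ 0.004  0.974 -0.226]
 [ 0.004 -0.226 -0.974]
 [-1.     0.003 -0.005]]
q [-1.216  0.357  0.633  1.684 -0.228  1.17  -0.753]
```

View pics/w4.png

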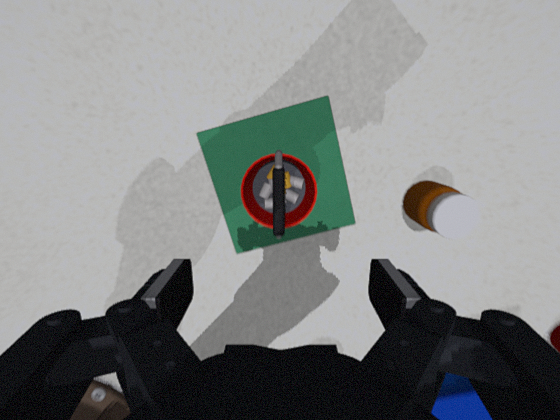

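View pics/t4.png

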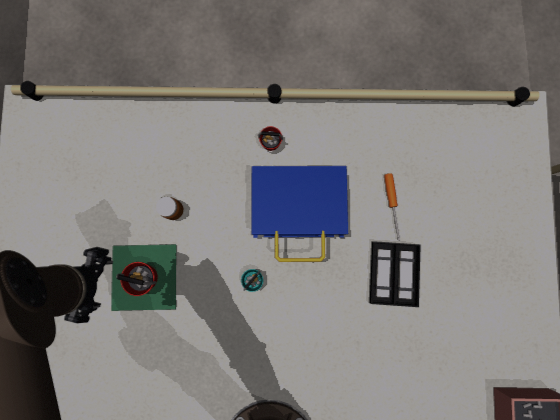

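The pail stands upright and centred on the mat, at (137,278) in the top view, and the fingers are clear of it. Moving above the bar.

```bash
python3 -m jog '[{"angular":[0,0,0],"translation":[0,0.006,0.016],"fingers":-1},{"angular":[0,0,0],"translation":[0,0.012,0.031],"fingers":-1},{"angular":[0,0,0],"translation":[0,0.012,0.032],"fingers":-1},{"angular":[0,0,0],"translation":[0,0.012,0.032],"fingers":-1},{"angular":[0,0,0],"translation":[0,0.012,0.032],"fingers":-1}]'
python3 -m jog '[{"angular":[0,0,0],"translation":[0,0.012,0.032],"fingers":-1},{"angular":[0,0,0],"translation":[0,0.012,0.032],"fingers":-1},{"angular":[0,0,0],"translation":[0,0.012,0.032],"fingers":-1},{"angular":[0,0,0],"translation":[0,0.012,0.032],"fingers":-1},{"angular":[0,0,0],"translation":[0,0.012,0.032],"fingers":-1}]'
python3 -m jog '[{"angular":[0,0,0],"translation":[0,0.012,0.032],"fingers":-1},{"angular":[0,0,0],"translation":[0,0.012,0.032],"fingers":-1},{"angular":[0,0,0],"translation":[0,0.012,0.032],"fingers":-1},{"angular":[-0.12,0,0],"translation":[0,0.001,0.002],"fingers":-1},{"angular":[-0.125,0,0],"translation":[0,0,0],"fingers":-1}]'
python3 -m jog '[{"angular":[0,0,0],"translation":[0,0,0],"fingers":-1},{"angular":[0,0,0],"translation":[0,0,0],"fingers":-1}]'
python3 - <<'E'
from h import *
s=ctrl.observe();im,d=snap('wrist','w5.png'); W=cloud('wrist',d,s); im=im.astype(float)
X,Y,Z=W[...,0],W[...,1],W[...,2];Rr,G,B=im[...,0],im[...,1],im[...,2]
m=(Rr>1.8*B)&(G>1.4*B)&(X>.45)&(X<.6)&(Y>-.2)&(Y<.05)&(Z>.08)&(Z<.13)
P=W[m];b=P[P[:,0]<.525]; print(len(b),np.round(np.median(b,0),4),b[:,:2].min(0),b[:,:2].max(0),np.polyfit(b[:,1],b[:,0],1),np.percentile(b[:,2],95))
ml=(B>1.6*Rr)&(abs(Z-.108)<.006); P=W[ml]; print('lid',cv2.minAreaRect((P[:,:2]*1000).astype(np.float32)),np.median(P[:,2]))
z=np.load('/tmp/top.npz');im=z['im'].astype(float);W=cloud('top',z['d']);X,Y,Z=W[...,0],W[...,1],W[...,2];Rr,G,B=im[...,0],im[...,1],im[...,2]
m=(Rr>1.8*B)&(G>1.4*B)&(X>.49)&(X<.525)&(Y>-.2)&(Y<.02)&(Z>.08)&(Z<.13);b=W[m]
print(len(b),np.round(np.median(b,0),4),b[:,:2].min(0),b[:,:2].max(0))
P=W[(B>1.6*Rr)&(abs(Z-.108)<.006)];print('lid',cv2.minAreaRect((P[:,:2]*1000).astype(np.float32)))
delta([.511,-.071,.25],(1,0.016))
E
```

```text
time_s: 10.78
tcp_pos: [0.472, 0.2015, 0.2631]
ee_rot: [-0.553, -0.44, 0.554, -0.44]
ft_force: [0.7, -0.6, 0.3]
finger_gap: 0.0856
time_s: 11.2
tcp_pos: [0.494, 0.0322, 0.2633]
ee_rot: [-0.553, -0.44, 0.554, -0.439]
ft_force: [0.6, 0.6, 0.3]
finger_gap: 0.0854
time_s: 11.62
tcp_pos: [0.5078, -0.0728, 0.2633]
ee_rot: [0.495, 0.504, -0.497, 0.504]
ft_force: [-0.5, 1.1, 0.8]
finger_gap: 0.0853
time_s: 11.78
tcp_pos: [0.5081, -0.0696, 0.2635]
ee_rot: [0.496, 0.504, -0.497, 0.503]
ft_force: [0.2, -0.5, -0.4]
finger_gap: 0.0855
1180 [ 0.5091 -0.0632  0.1083] [ 0.45443071 -0.13560497] [0.52467264 0.04528015] [-0.04351119  0.50662238] 0.10978021750630934
lid ((657.3460693359375, -70.19214630126953), (190.94979858398438, 249.22930908203125), 0.8169844746589661) 0.10812519814449945
215 [ 0.5088 -0.0718  0.1089] [ 0.5030535  -0.13580028] [ 0.52499497 -0.01010502]
lid ((662.549560546875, -71.6637954711914), (179.59510803222656, 247.25534057617188), 1.1056725978851318)
t 11.83 tcp [ 0.5084 -0.0693  0.2636] F [ 0.3  0.1 -0.9] gap 0.0855
tool trans [0.0136 0.0026 0.0018]
rotvec 1 [-0.0033 -0.0002  0.0014]
rotvec -1 [3.1383e+00 2.2000e-03 3.0000e-04]
axes
 [[-0.001  1.     0.013]
 [ 0.     0.013 -1.   ]
 [-1.    -0.001 -0.   ]]
q [-0.564  0.256  0.753  1.837 -0.193  1.125  0.269]
```

View pics/w5.png

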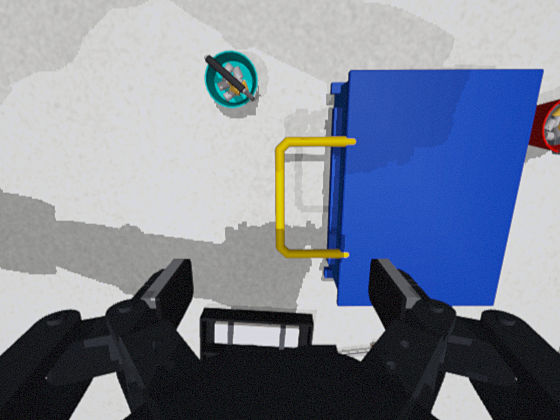

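Run:
```python
from h import *
st=ctrl.observe()
for c in ['wrist','top']:
    z=np.load('/tmp/'+c+'.npz');im=z['im'].astype(float);W=cloud(c,z['d'],st);X,Y,Z=W[...,0],W[...,1],W[...,2];Rr,G,B=im[...,0],im[...,1],im[...,2]
    m=(Rr>1.8*B)&(G>1.4*B)&(X>.45)&(X<.56)&(Y>-.11)&(Y<-.03)&(Z>.095)&(Z<.13);b=W[m]
    print(c,len(b),np.median(b,0),np.percentile(b[:,0],[2,98]),np.polyfit(b[:,1]+.071,b[:,0],1),np.median(b[np.argsort(b[:,2])[-40:],2]))
    a=W[(Rr>1.8*B)&(G>1.4*B)&(X>.49)&(X<.56)&(Y>-.2)&(Y<.02)&(Z>.095)&(Z<.13)]; print(a[:,1].min(),a[:,1].max())
```

```text
wrist 641 [ 0.5081662  -0.06689225  0.10850655] [0.50352036 0.51248532] [-0.02313005  0.50829577] 0.11006110827289314
-0.13526422874272603 -0.007603786585430913
top 124 [ 0.50758291 -0.06911894  0.10862234] [0.50333537 0.51183388] [-0.01394097  0.50760414] 0.11062218048658856
-0.13592468149333478 -0.009585857502086664
```

Seen from the wrist, the bar is at pixel (281,195), which gives (0.508,-0.072,0.1045). That is already centred between the fingers. Descending with the fingers partly closed, to keep clear of the lid edge.

```bash
python3 -m jog '[{"angular":[0,0,0],"translation":[0.02,0,0.002],"fingers":-0.3},{"angular":[0,0,0],"translation":[0.04,0,0],"fingers":-0.2},{"angular":[0,0,0],"translation":[0.04,0,0],"fingers":-0.2},{"angular":[0,0,0],"translation":[0.03,0,0],"fingers":-0.2},{"angular":[0,0,0],"translation":[0.02,0,0],"fingers":-0.2}]'
python3 -m jog '[{"angular":[0,0,0],"translation":[0.015,0,0],"fingers":-0.2},{"angular":[0,0,0],"translation":[0.01,0,0],"fingers":-0.2},{"angular":[0,0,0],"translation":[0.003,0,0],"fingers":-0.2},{"angular":[0,0,0],"translation":[0,0,0],"fingers":-0.2}]'
python3 - <<'E'
from h import *
snap('wrist','w6.png'); delta([.508,-.071,.0855],(1,.016))
E
```

```text
time_s: 12.25
tcp_pos: [0.5071, -0.0705, 0.1112]
ee_rot: [0.495, 0.504, -0.497, 0.503]
ft_force: [-0.7, 1.0, 0.4]
finger_gap: 0.0512
time_s: 12.58
tcp_pos: [0.5088, -0.0711, 0.086]
ee_rot: [0.496, 0.504, -0.496, 0.504]
ft_force: [-0.3, -0.3, 0.2]
finger_gap: 0.0513
t 12.63 tcp [ 0.5093 -0.0713  0.0867] F [-0.1  0.3 -0.3] gap 0.0511
tool trans [ 0.0012 -0.0013 -0.0003]
rotvec 1 [ 0.0002  0.0002 -0.0003]
rotvec -1 [-3.1414e+00  4.0000e-04  3.0000e-04]
axes
 [[ 0.     1.     0.016]
 [-0.     0.016 -1.   ]
 [-1.     0.     0.   ]]
q [-0.417  0.489  0.619  2.04  -0.417  0.737  0.477]
```

View pics/w6.png

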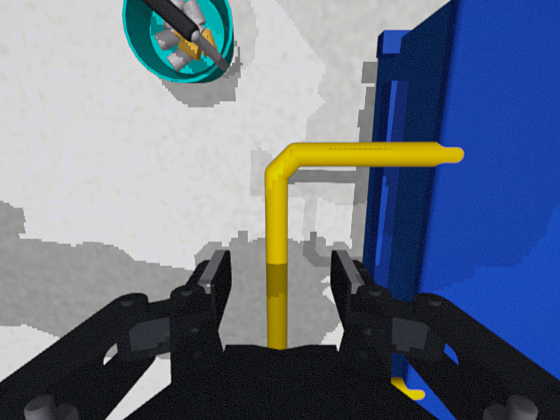

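The bar runs between the fingers at column 277, close to centre. Closing.

```bash
python3 -m jog '[{"angular":[0,0,0],"translation":[0.001,-0.001,0],"fingers":0.5},{"angular":[0,0,0],"translation":[0,0,0],"fingers":1},{"angular":[0,0,0],"translation":[0,0,0],"fingers":1},{"angular":[0,0,0],"translation":[0,0,0],"fingers":1},{"angular":[0,0,0],"translation":[0,0,0],"fingers":1}]'
python3 -m jog '[{"angular":[0,0,0],"translation":[0,0,0],"fingers":1},{"angular":[0,0,0],"translation":[0,0,0],"fingers":1},{"angular":[0,0,0],"translation":[0,0,0],"fingers":1},{"angular":[0,0,0],"translation":[0,0,0],"fingers":1}]'
python3 - <<'E'
from h import *
delta([.508,-.071,.0855],(1,.016))
s=ctrl.observe()['tcp_pos']
a0=np.arctan2(4,240); r=np.hypot(.24,.004)
p=None
for deg in range(0,61,4):
    a=a0+np.radians(deg); q=np.array([-r*np.cos(a),r*np.sin(a)])
    if p is not None: print(deg,np.round(q-p,4),np.round(q-q0,4))
    else: q0=q
    p=q
E
```

```text
time_s: 13.05
tcp_pos: [0.507, -0.0713, 0.0859]
ee_rot: [0.496, 0.505, -0.496, 0.503]
ft_force: [-6.7, 1.5, 10.8]
finger_gap: 0.0078
time_s: 13.38
tcp_pos: [0.507, -0.0713, 0.0859]
ee_rot: [0.496, 0.505, -0.496, 0.503]
ft_force: [-6.8, 0.8, 10.7]
finger_gap: 0.0076
t 13.38 tcp [ 0.507  -0.0713  0.0859] F [-6.8  0.8 10.7] gap 0.0076
tool trans [ 0.0004  0.001  -0.0003]
rotvec 1 [ 0.0006 -0.0012  0.0015]
rotvec -1 [-3.141e+00 -2.400e-03 -1.800e-03]
axes
 [[-0.002  1.     0.017]
 [ 0.001  0.017 -1.   ]
 [-1.    -0.002 -0.001]]
q [-0.416  0.487  0.618  2.044 -0.418  0.736  0.479]
4 [0.0009 0.0167] [0.0009 0.0167]
8 [0.002  0.0166] [0.0029 0.0334]
12 [0.0032 0.0164] [0.0061 0.0498]
16 [0.0043 0.0162] [0.0104 0.066 ]
20 [0.0054 0.0158] [0.0158 0.0818]
24 [0.0065 0.0154] [0.0224 0.0973]
28 [0.0076 0.0149] [0.03   0.1122]
32 [0.0086 0.0144] [0.0386 0.1266]
36 [0.0096 0.0137] [0.0482 0.1403]
40 [0.0105 0.013 ] [0.0587 0.1533]
44 [0.0114 0.0123] [0.0701 0.1656]
48 [0.0122 0.0114] [0.0824 0.177 ]
52 [0.013  0.0106] [0.0954 0.1876]
56 [0.0137 0.0096] [0.1091 0.1972]
60 [0.0144 0.0086] [0.1235 0.2058]
```

```bash
python3 -m jog '[{"angular":[0,0,0],"translation":[-0.0167,0.0009,0],"fingers":1},{"angular":[0,0,0],"translation":[-0.0166,0.002,0],"fingers":1},{"angular":[0,0,0],"translation":[-0.0164,0.0032,0],"fingers":1},{"angular":[0,0,0],"translation":[-0.0162,0.0043,0],"fingers":1},{"angular":[0,0,0],"translation":[-0.0158,0.0054,0],"fingers":1}]'
python3 -c "
from h import *
delta([.5235,-.071,.1675],(1,.016));snap('scene','s7.png')"
```

```text
time_s: 13.8
tcp_pos: [0.522, -0.071, 0.1675]
ee_rot: [0.495, 0.505, -0.497, 0.503]
ft_force: [-4.3, 0.1, -1.3]
finger_gap: 0.0074
t 13.8 tcp [ 0.522  -0.071   0.1675] F [-4.3  0.1 -1.3] gap 0.0074
tool trans [-0.      0.0015 -0.    ]
rotvec 1 [ 0.0004 -0.0007  0.0033]
rotvec -1 [-3.1412e+00 -5.2000e-03 -1.1000e-03]
axes
 [[-0.003  1.     0.016]
 [ 0.001  0.016 -1.   ]
 [-1.    -0.003 -0.001]]
q [-0.485  0.397  0.699  1.931 -0.316  0.929  0.385]
```

View pics/s7.png

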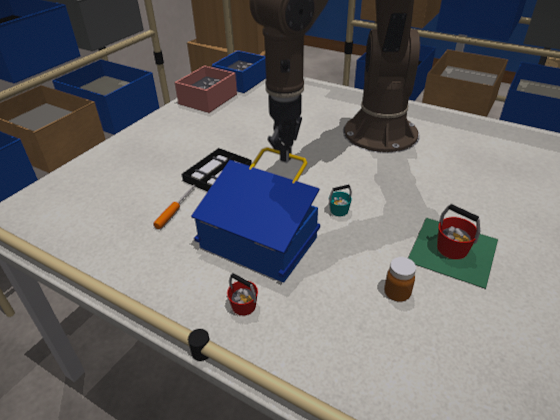

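The lid is rising with the bar gripped at (285,155). Continuing along the arc.

```bash
python3 -m jog '[{"angular":[0,0,0],"translation":[-0.0154,0.0065,0],"fingers":1},{"angular":[0,0,0],"translation":[-0.0149,0.0076,0],"fingers":1},{"angular":[0,0,0],"translation":[-0.0144,0.0086,0],"fingers":1},{"angular":[0,0,0],"translation":[-0.0137,0.0096,0],"fingers":1},{"angular":[0,0,0],"translation":[-0.013,0.0105,0],"fingers":1}]'
python3 -m jog '[{"angular":[0,0,0],"translation":[-0.0123,0.0114,0],"fingers":1},{"angular":[0,0,0],"translation":[-0.0114,0.0122,0],"fingers":1},{"angular":[0,0,0],"translation":[-0.0106,0.013,0],"fingers":1},{"angular":[0,0,0],"translation":[-0.0096,0.0137,0],"fingers":1}]'
cat > lid.py <<'E'
from h import *
import sys
def plane(c):
    st=ctrl.observe();im,d=snap(c,sys.argv[1]+c+'.png');W=cloud(c,d,st);im=im.astype(float)
    X,Y,Z=W[...,0],W[...,1],W[...,2];Rr,G,B=im[...,0],im[...,1],im[...,2]
    m=(B>1.6*Rr)&(Z>.125)&(X>.5)&(X<.82)&(abs(Y+.071)<.13)&(Z<.3)
    P=W[m]; 
    if len(P)<50: print(c,'few',len(P));return
    for _ in range(5):
        c0=P.mean(0);n=np.linalg.svd(P-c0,full_matrices=False)[2][2];r=(P-c0)@n;s=max(np.median(abs(r))*3,.0015);P=P[abs(r)<s]
    n*=np.sign(n[2]); print(c,len(P),'n',np.round(n,3),'angle',round(np.degrees(np.arccos(n[2])),2),'rms',r.std())
for c in ['scene','top']: plane(c)
E
python3 lid.py a; python3 -c "
from h import *
delta([.6315,-.069,.2915],(1,.016))"
```

```text
time_s: 14.27
tcp_pos: [0.5625, -0.0704, 0.2387]
ee_rot: [0.494, 0.507, -0.498, 0.501]
ft_force: [-16.4, 1.4, 9.0]
finger_gap: 0.0078
time_s: 14.6
tcp_pos: [0.614, -0.0695, 0.2848]
ee_rot: [0.495, 0.506, -0.496, 0.502]
ft_force: [-17.7, 3.5, 22.3]
finger_gap: 0.0076
scene 6326 n [0.823 0.014 0.568] angle 55.41 rms 0.001317437359793421
top 634 n [0.832 0.019 0.554] angle 56.35 rms 0.0006401922913652748
t 14.7 tcp [ 0.6165 -0.0696  0.2862] F [-21.4   4.6  29.7] gap 0.0078
tool trans [-0.0053  0.015  -0.0003]
rotvec 1 [ 0.001  -0.0019  0.0004]
rotvec -1 [-3.1406e+00 -7.0000e-04 -2.9000e-03]
axes
 [[-0.     1.     0.017]
 [ 0.002  0.017 -1.   ]
 [-1.    -0.    -0.002]]
q [-0.453  0.446  0.726  1.544 -0.307  1.269  0.334]
```

View pics/ascene.png

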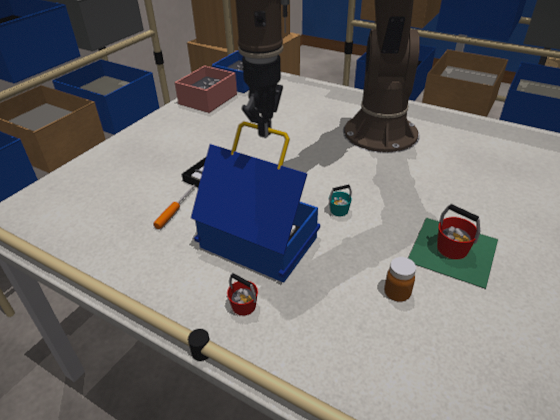

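The lid is at about 56°, with some 36 N of radial push towards the hinge. I'll ease that off during the last step.

```bash
python3 -m jog '[{"angular":[0,0,0],"translation":[-0.006,0.006,0],"fingers":1},{"angular":[0,0,0],"translation":[-0.005,0.006,0],"fingers":1},{"angular":[0,0,0],"translation":[0,0,0],"fingers":1},{"angular":[0,0,0],"translation":[0,0,0],"fingers":1}]'
python3 lid.py b; python3 -c "
from h import *
delta([.6305,-.069,.2915],(1,.016))"
```

```text
time_s: 15.03
tcp_pos: [0.6291, -0.0694, 0.2946]
ee_rot: [0.496, 0.504, -0.496, 0.504]
ft_force: [-6.4, 1.4, 9.4]
finger_gap: 0.0077
scene 6402 n [0.862 0.015 0.506] angle 59.58 rms 0.0013121964262146452
top 508 n [0.861 0.018 0.508] angle 59.46 rms 0.000597368021192675
t 15.13 tcp [ 0.6289 -0.0694  0.2945] F [-6.9  0.3  9.6] gap 0.0076
tool trans [ 0.003   0.0016 -0.0004]
rotvec 1 [ 0.0006 -0.0005 -0.0005]
rotvec -1 [-3.141e+00  8.000e-04 -7.000e-04]
axes
 [[ 0.     1.     0.017]
 [ 0.     0.017 -1.   ]
 [-1.     0.    -0.   ]]
q [-0.442  0.463  0.725  1.499 -0.313  1.297  0.332]
```

```bash
python3 -m jog '[{"angular":[0,0,0],"translation":[-0.002,0.0013,0],"fingers":1},{"angular":[0,0,0],"translation":[0,0,0],"fingers":1},{"angular":[0,0,0],"translation":[0,0,0],"fingers":1},{"angular":[0,0,0],"translation":[0,0,0],"fingers":1},{"angular":[0,0,0],"translation":[0,0,0],"fingers":1}]'
python3 lid.py c
python3 - <<'E'
from h import *
delta([.6305,-.069,.2915],(1,.016)); 
s=ctrl.observe(); print(s['joint_velocities'].round(4))
E
```

```text
time_s: 15.55
tcp_pos: [0.6303, -0.0694, 0.2954]
ee_rot: [0.496, 0.504, -0.496, 0.504]
ft_force: [-1.4, -0.2, 2.1]
finger_gap: 0.0074
scene 6397 n [0.865 0.015 0.501] angle 59.94 rms 0.0013168466847760176
top 503 n [0.865 0.017 0.502] angle 59.86 rms 0.0006302420152754319
t 15.65 tcp [ 0.6303 -0.0694  0.2953] F [-3.   0.5  0.9] gap 0.008
tool trans [ 0.0038  0.0003 -0.0004]
rotvec 1 [ 0.0008  0.     -0.    ]
rotvec -1 [-3.1408  0.      0.    ]
axes
 [[ 0.     1.     0.017]
 [-0.     0.017 -1.   ]
 [-1.     0.     0.   ]]
q [-0.441  0.466  0.724  1.494 -0.314  1.301  0.331]
[ 0.0003 -0.0009 -0.0005  0.0019  0.0004  0.      0.0002]
```

View pics/cscene.png

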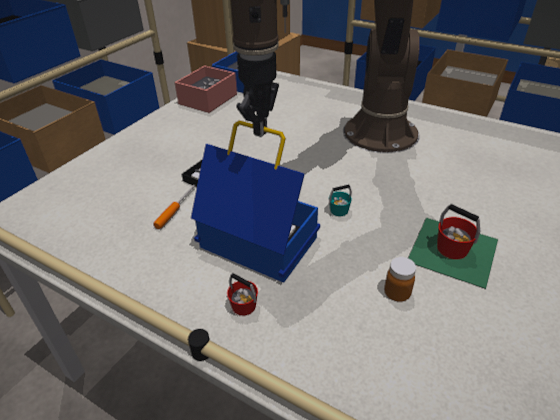

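View pics/ctop.png

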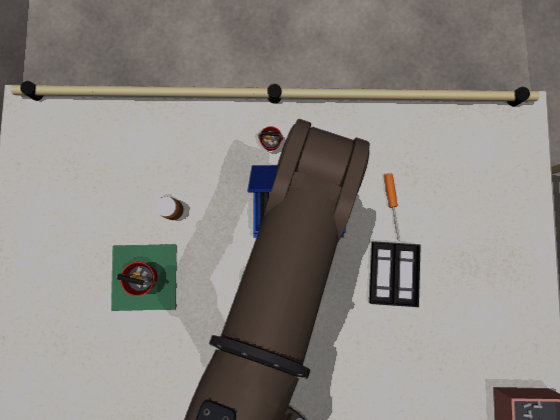

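The lid is at 59.9° in both cameras and steady, and the contact force is about 3 N. The pail stands on the mat at (137,278), and the tray, jar and screwdriver are where they were. Handing in.

```bash
python3 -c "
from station import hand_in
print(hand_in())"
```

```text
the job is handed in; nothing more can be done
None
```

I lifted the large red pail off the lid by its handle, set it upright near the centre of the green mat, let go, and handed in at about 15.7 s. The gripper is still holding the tote's lid open by its yellow bar.

- **Lid:** The last plane fits gave 59.9° in both the scene and top cameras. The joints were nearly still, and about 3 N acted at the wrist.
- **Pail:** After release it measured within about 3 mm of the mat's centre, and the final top picture shows it still upright there.
- **Tray, jar and screwdriver:** The final pictures show them where they started. I compared these by eye, not by measurement.
- **What was off:** On the way up, the arc I had planned was slightly too tight. It pushed toward the hinge with up to about 37 N at the wrist around 56°, well under the 120 N wrist limit, and I eased it off in the last moves. The finger opening read about 7.5 mm on the 10 mm bar, and about 11 mm on the 12 mm handle, but neither grip showed any sign of slipping.

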